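# Set up a plate-scoring jig: straightedge to the fence, index knob held at the third click

## Task

On the lab bench, pick up the loose straightedge and lay it flat across both rails of the plate-scoring jig, about centred, with its long edge flush against the fence bar on the side nearer the robot, and let go of it. Then take the jig's spring-return indexing knob and turn it clockwise, counting the clicks, to its third stop without overrunning to the fourth, and finish while still gripping the knob there, since it runs back if released; leave the straightedge flush, and leave the tip box, jar and beaker where they are.

Things in the scene. Friction and masses are not known exactly. Their poses are not given: they have to be found in the camera images.
- jig: Plate-scoring jig fixed to the bench: aluminium base 240 (its x) x 225 mm (y), two aluminium rails along its x, 30 mm wide, centred at y = -90 and +90 mm, tops 30 mm above the bench. Right (-y): grey gear housing 84 x 84 mm, top at 45 mm, with the knob. Between the rails a sunk glass-plate carriage follows the knob, 8 mm a click. Origin: base centre, on the bench; x away from robot within 0.3 rad
- fence (a point): Middle of the foot of the fence's near face (facing the robot, the jig's -x), on the rail tops: at the jig's x = +70, y = 0, z = 30 mm; axes as the jig's. The fence is a steel bar 210 mm long across both rails (along y), 10 mm high, 16 mm thick. When the straightedge is flush its middle line is 25 mm on the robot's side of this face and its underside level with this point
- rule_grip (a point): Middle of the black grip block of the straightedge: block 18 (its x) x 40 mm (its y), standing 40 mm above the blade. Grey anodised aluminium blade 220 mm long (y), 50 wide (x), 6 thick, about 0.22 kg; block on its centre; either way round will do. This point is 28 mm above the blade's underside, 18 mm below the block's top. Starts flat on the bench left of the jig, roughly along the robot's x
- rule_end_a (a point): Point on the middle line of the straightedge's underside, 105 mm along its +y from the centre (5 mm short of that end)
- rule_end_b (a point): Point on the middle line of the straightedge's underside, 105 mm along its -y from the centre (5 mm short of that end)
- index_grip (a point): Middle of the knob's upright black grip bar, on its vertical axis, at the jig's x = -20, y = -190, z = 73 mm. The bar is 50 mm long (this point's x, which turns with the knob), 14 mm thick (y), its top 14 mm above this point; 20 mm below is a disc of 52 mm diameter. At the start the bar lies along the jig's x, white pointer line at the -x end
- index (a joint): Knob angle, rad: 0 at its rest stop, where it starts; grows clockwise seen from above, far stop 2.3. A click every 24 degrees: stops at 0.419, 0.838, 1.257 (third), 1.676. A spring, 0.08 N m at rest to 0.13 N m at the third stop, drives it back to 0; clicks add a torque ripple of 0.06 N m, hardest a quarter click past each stop, too weak to hold the knob alone
- tip_box: Bystander: blue box of pipette tips with a clear lid, 85 x 120 mm, 72 mm tall, to the robot's right; origin under its centre
- reagent: Bystander: small amber jar, 56 mm in diameter, 100 mm tall, beyond the jig to the left; origin under its centre
- beaker: Bystander: glass beaker, 64 mm in diameter, 75 mm tall, beyond the jig to the right; origin under its centre
Mind the look-alikes: they are no part of the job. Of the things like the part that bears rule_grip, leave any that is green; of the rest the larger one is meant.

How it is judged:
By the outcome, as a careful person would: the job done as asked, in the order asked, and still so for the second after the job is handed in, while the arm keeps its last pose, push and grip.
It also fails if it takes over 64 s, if anything falls off the work surface, if the arm or the gripper's body presses on something with over 40 N, if the wrist force passes 120 N, or if a joint passes its speed limit or range.

## Robot

A 6-joint arm with a two-finger parallel gripper is mounted at the origin on the work surface. World frame = base frame: x ahead of the robot, y to its left, z up, the work surface at z = 0. Lengths are in mm, angles in rad, forces in N, time in s.
With the tool pointing down it reaches from about 350 to 875 mm from the base axis. Payload 4.2 kg.
Tool frame: the origin (TCP) lies at the very end of the fingers, on their centre line; the grasp point (between the pads) lies 19 mm behind it; z points along the fingers, y is the line along which they close (so a half turn about z gives the same grasp; the last joint's range is limited). The gripper opens to 85 mm and grips with 20 to 120 N. Pads are 22 mm wide; open, the fingers measure 114 mm over their backs; the gripper's body (76 mm by 85 mm) begins 54 mm behind the grasp point. The pads swing forward as they close: fully open they stand 13 mm farther back than shut.
Start: joints at [1.396, 0.385, 0.008, 0, -1.194, -0.259], TCP at [262.668, 567.102, 231.312] pointing down, gripper open.
Joint ranges: [-3.14, 3.14], [-1.21, 2.06], [-1.07, 1.41], [-3.16, 2.05], [-2.99, -0.16], [-3.1, 3.1]. Speed limits (rad/s): [2.79, 2.79, 3.14, 3.14, 3.14, 3.14].

## Interface

Orientations are given as a unit quaternion [x, y, z, w].
In Python, from bench import arm, optics gives the robot as it stands. The module is installed in compiled form; this text tells all that it offers.
- The arm moves only by the tool step_arm, never from a script. Its argument "motion" is a list of rows, each an object with "dr": the turn, a rotation vector about the tool's x, y, z in units of 8 degrees (1.0 is 8 degrees), a list of three; "slide": the shift along the tool's x, y, z in mm, a list of three; "jaw": the finger opening in mm, from 0 to 85.4. A call has exactly 8 rows; each row is the pose to reach, as a shift and turn from the pose commanded when the call began, along the tool's axes at that moment; what a row does not reach only later rows make up. A row lasts 1/8 s, in which the tool goes at most 62.5 mm and 10.7 degrees, less where a joint would pass 70% of its speed; a pose out of reach is approached as far as the arm can. A call with a gripper value outside its range is refused whole. The fingers move at their own pace and stop on an object; the grip force is fixed at half the most. Time passes only in rows, so rows that repeat a pose let the fingers close, or fill a call up. It gives the time, the measured TCP pose, the force, the opening and the grip force at its end, in the units of the state.
- arm.read_state(): the state, without advancing time (a new reading comes with each control period).
- optics.get_image(name): name is "scene" or "top" or "wrist"; returns the picture (400x640x3 uint8, blue, green, red); there is no depth.
- optics.camera_info(name): a dict with "camera_matrix" (3x3 intrinsics, pixels), "view" (4x4, takes a point from world to camera coordinates); the wrist camera has in their place "T_tool_cam" (4x4, takes a point from camera to tool coordinates, whose origin is the TCP and whose axes are the flange's). Camera axes: x right, y up, looking along -z (the intrinsics and any distortion apply to the point x, -y, -z); pixel columns grow to the right and rows downward; lengths in mm; the calibration is good to about 2 mm. A picture is of the moment at which its call begins: read the wrist's pose just before it. camera_info takes no time and is no camera call.
- arm.job_done(): hands the job in; it is judged then, once.
The state is a dict: "clock": time; "joints": joint angles; "joint_vel": joint speeds; "joint_efforts": joint torques, N m; "position": TCP position; "ee_rot": TCP orientation; "contact_force": force on the tool from outside, world axes, zero at the start; "wrist_torque": the same for the moment, N m; "gripper_width": finger opening in mm; "grasp_force": force on a finger pad.
Only numpy, scipy, OpenCV 4.12 (cv2) and the standard library are available. Lean on these libraries where they do the work, as an engineer would, in place of code of your own. Each camera call takes 0.05 s, during which the arm holds its last target. There are 200 camera calls.

## Working session

There is one attempt and no reset: what is moved stays moved. The work goes in short steps, Python scripts to look and compute and a tool call to move; the robot and the scene stay as the last step left them, time stands still between calls to the robot, and variables do not carry over. Pictures are saved under pics/ and viewed, at most 10 in all, crops included, and the job is handed in when it is done.

Besides the shell and the picture viewer there is one more tool, called after ">>>" as name(argument=value, ...), one argument or row to a line, values as JSON. step_arm: Moves the arm, as the interface text tells. Its arguments: {"type":"object","properties":{"motion":{"type":"array","items":{"type":"object","properties":{"dr":{"type":"array","items":{"type":"number"}},"slide":{"type":"array","items":{"type":"number"}},"jaw":{"type":"number"}}}}},"required":["motion"]}

```bash
mkdir -p pics; python3 - <<'E'
from bench import arm, optics
import cv2, numpy as np
np.set_printoptions(suppress=True,precision=4)
print(arm.read_state())
for n in ("scene","top","wrist"):
    print(n,optics.camera_info(n))
for n in ("scene","top"):
    cv2.imwrite(f"pics/{n}0.png",optics.get_image(n))
E
```

```text
{'clock': 0.0, 'joints': array([ 1.3956,  0.3855,  0.0066, -0.0005, -1.194 , -0.2586]), 'joint_vel': array([-0.0005,  0.0016,  0.0006,  0.0003, -0.0003, -0.0019]), 'joint_efforts': array([ -0.0003, -39.2287,  18.8403,   4.1861,  -0.0047,  -0.    ]), 'position': array([262.4232, 566.6029, 230.2328]), 'ee_rot': array([ 0.9766, -0.2153, -0.0002,  0.0011]), 'contact_force': array([-0.1454,  0.0051, -0.2684]), 'wrist_torque': array([-0.0185,  0.0242, -0.0326]), 'grasp_force': 0.0, 'gripper_width': 85.27958276639517}
scene {'camera_matrix': array([[470.814 ,   0.    , 318.0301],
       [  0.    , 470.814 , 200.943 ],
       [  0.    ,   0.    ,   1.    ]]), 'view': array([[   -0.2401,     0.9707,     0.0123,    99.7573],
       [   -0.61  ,    -0.1607,     0.7759,   245.8663],
       [    0.7551,     0.1788,     0.6307, -1726.2699],
       [    0.    ,     0.    ,     0.    ,     1.    ]])}
top {'camera_matrix': array([[407.922 ,   0.    , 317.6059],
       [  0.    , 407.922 , 208.3555],
       [  0.    ,   0.    ,   1.    ]]), 'view': array([[    0.015 ,    -0.9999,     0.0008,     1.9598],
       [    0.9886,     0.0149,     0.1497,  -515.5885],
       [   -0.1497,    -0.0014,     0.9887, -1249.7298],
       [    0.    ,     0.    ,     0.    ,     1.    ]])}
wrist {'camera_matrix': array([[290.6887,   0.    , 318.3048],
       [  0.    , 290.6887, 195.7622],
       [  0.    ,   0.    ,   1.    ]]), 'T_tool_cam': array([[  -0.0003,    0.9634,    0.2679,   67.2444],
       [   1.    ,    0.0002,    0.0001,    0.1368],
       [   0.0001,    0.2679,   -0.9634, -143.6716],
       [   0.    ,    0.    ,    0.    ,    1.    ]])}
```

View pics/top0.png

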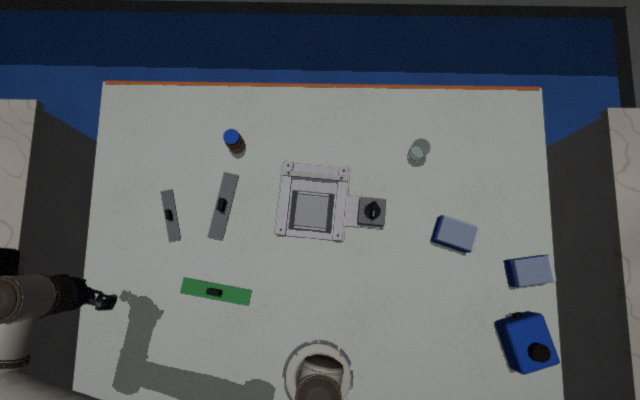

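View pics/scene0.png

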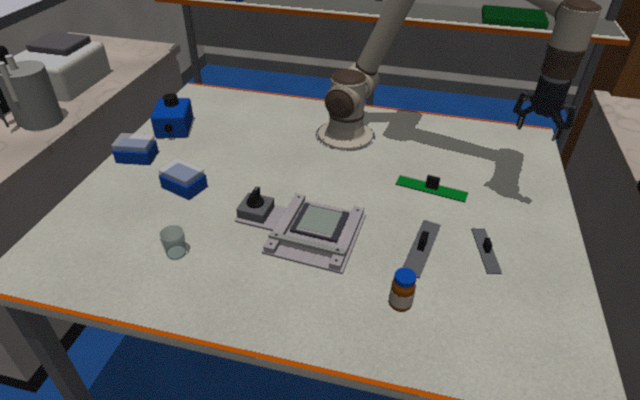

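The top view shows the larger grey straightedge at about (223,206), a smaller grey one at (171,215) and a green one at (216,291). The jig is at about (313,202), with the knob at (372,210) and the fence near row 172. I'll enlarge that area.

```bash
python3 - <<'E'
import cv2
a=cv2.imread("pics/top0.png")[152:252,200:400]
cv2.imwrite("pics/crop0.png",cv2.resize(a,None,fx=4,fy=4,interpolation=cv2.INTER_CUBIC))
E
```

```text
(no output)
```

View pics/crop0.png

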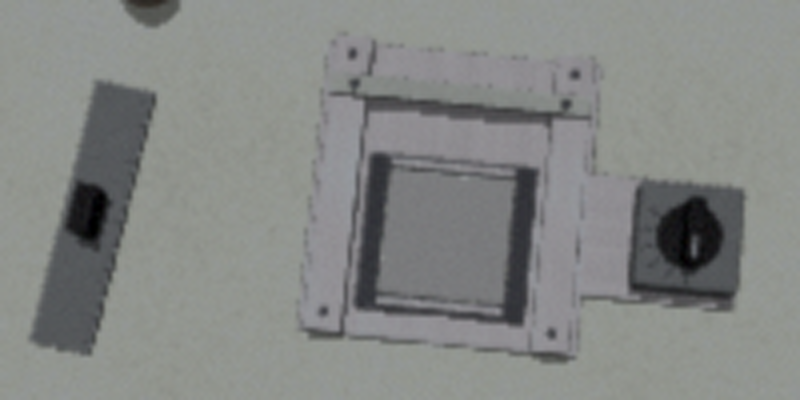

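The crop shows the straightedge blade corners at (96,80), (156,95), (92,354) and (31,343), and its block at about (88,212). The rail outer corners are near (333,38), (598,58), (577,355) and (302,330). The housing top spans (640,180) to (735,295). Next I'll fit the poses.

```bash
cat > h.py <<'E'
import numpy as np, cv2
from scipy.optimize import least_squares
from scipy.spatial.transform import Rotation as R
from bench import arm, optics
np.set_printoptions(suppress=True,precision=4)
def proj(n,P,st=None):
    i=optics.camera_info(n)
    P=np.atleast_2d(np.asarray(P,float))
    if n=="wrist":
        T=np.eye(4);T[:3,:3]=R.from_quat(st["ee_rot"]).as_matrix();T[:3,3]=st["position"]
        V=np.linalg.inv(T@i["T_tool_cam"])
    else: V=i["view"]
    c=P@V[:3,:3].T+V[:3,3]
    p=(c*[1,-1,-1])@i["camera_matrix"].T
    return p[:,:2]/p[:,2:]
def place(q,L):
    c,s=np.cos(q[2]),np.sin(q[2]);L=np.atleast_2d(np.asarray(L,float));o=L.copy()
    o[:,0]=q[0]+c*L[:,0]-s*L[:,1];o[:,1]=q[1]+s*L[:,0]+c*L[:,1];return o
def fit(n,L,px,q0,st=None):
    f=lambda q:(proj(n,place([q[0]*100,q[1]*100,q[2]],L),st)-px).ravel()
    r=least_squares(f,[q0[0]/100,q0[1]/100,q0[2]],loss="soft_l1")
    return np.array([r.x[0]*100,r.x[1]*100,r.x[2]]),r.fun.reshape(-1,2)
def rel(st,pos,yaw_y):
    """slide (tool axes) and turn about tool z (8deg units) to bring TCP to pos and tool y (closing line) to world heading yaw_y mod pi; plus tilt fix"""
    M=R.from_quat(st["ee_rot"]);s=M.inv().apply(np.asarray(pos)-st["position"])
    y=M.apply([0,1,0]);d=(yaw_y-np.arctan2(y[1],y[0])+np.pi/2)%np.pi-np.pi/2
    return s,-np.degrees(d)/8
E
python3 - <<'E'
from h import *
cr=lambda a:(np.array(a,float)+.5)/4-.5+[200,152]
L=[[120,105,30],[120,-105,30],[-120,-105,30],[-120,105,30],[22,-148,45],[22,-232,45],[-62,-148,45],[-62,-232,45]]
px=cr([[333,38],[598,58],[577,355],[302,330],[640,180],[744,188],[632,287],[735,296]])
j,r=fit("top",L,px,[550,0,0]);print("jig",j);print(r)
L=[[25,110,6],[-25,110,6],[25,-110,6],[-25,-110,6]]
px=cr([[156,95],[96,80],[92,354],[31,343]])[[1,0,3,2]]
# rule +y taken towards world +x : yaw ~ -pi/2
k,r=fit("top",L,px,[530,250,-1.7]);print("rule",k);print(r)
print("knob",place(j,[-20,-190,73]),"fence",place(j,[70,0,30]),"rule target",place(j,[45,0,30]))
g=place(j,[[44,105,30],[70,-105,40],[-20,-190,87],[70,105,30],[70,-105,30]])
print((proj("top",g)-[200,152])*4)
print("block top",(proj("top",place(k,[0,0,46]))-[200,152])*4)
st=arm.read_state();print(R.from_quat(st["ee_rot"]).as_matrix())
E
```

```text
jig [543.4176  27.2487  -0.0757]
[[ 0.5031 -0.3726]
 [-1.0889  0.3602]
 [-1.9061  0.1233]
 [ 0.3972  0.3266]
 [-0.1255 -0.0435]
 [ 0.4254  0.3348]
 [-0.1477 -0.4567]
 [ 0.9126 -0.2829]]
rule [524.5455 316.1706  -1.3539]
[[  1.4506   0.1549]
 [-28.5888  -0.6168]
 [ 29.185   -0.006 ]
 [ -1.4619   0.3732]]
knob [[ 509.1003 -160.6936   73.    ]] fence [[613.2169  21.9528  30.    ]] rule target [[588.2886  23.8442  30.    ]]
[[323.7474 126.618 ]
 [588.0958 115.5923]
 [694.6216 227.606 ]
 [327.107   95.1004]
 [587.1978 118.2846]]
block top [[ 80.9736 206.8612]]
[[ 0.9073 -0.4205 -0.0007]
 [-0.4205 -0.9073 -0.0018]
 [ 0.0001  0.002  -1.    ]]
```

```bash
python3 - <<'E'
from h import *
cr=lambda a:(np.array(a,float)+.5)/4-.5+[200,152]
L=[[25,110,6],[-25,110,6],[25,-110,6],[-25,-110,6]]
k,r=fit("top",L,cr([[156,95],[96,80],[92,354],[31,343]]),[530,250,-1.7]);print("rule",k);print(r)
print("block top",(proj("top",place(k,[0,0,46]))-[200,152])*4)
st=arm.read_state();print(rel(st,[k[0],k[1],200],k[2]))
E
```

```text
rule [524.511  316.1251  -1.7621]
[[-0.0529 -0.5398]
 [ 0.133   0.1622]
 [-0.0828  0.3873]
 [ 0.0057 -0.0609]]
block top [[ 81.0293 206.9054]]
(array([343.0791, 117.0438,  30.612 ]), np.float64(-1.7379433830345032))
```

>>> step_arm(
  motion=[
    {"dr": [0,0,-0.3],"slide": [50,17,5],"jaw": 85},
    {"dr": [0,0,-0.6],"slide": [100,34,10],"jaw": 85},
    {"dr": [0,0,-0.9],"slide": [155,53,15],"jaw": 85},
    {"dr": [0,0,-1.2],"slide": [210,72,20],"jaw": 85},
    {"dr": [0,0,-1.5],"slide": [265,90,25],"jaw": 85},
    {"dr": [0,0,-1.74],"slide": [310,106,30],"jaw": 85},
    {"dr": [0,0,-1.74],"slide": [343,117,30],"jaw": 85},
    {"dr": [0,0,-1.74],"slide": [343,117,30],"jaw": 85},
  ],
)

```text
clock: 1.1
position: [525.8, 314.7, 200.4]
ee_rot: [0.995, -0.097, -0.001, 0.001]
contact_force: [-1.2, 0.2, -0.0]
gripper_width: 84.9
grasp_force: 0.0
```

```bash
python3 - <<'E'
from h import *
st=arm.read_state();im=optics.get_image("wrist");cv2.imwrite("pics/w1.png",im);print(st["position"],st["joints"])
k=[524.5,316.1,-1.762]
print(proj("wrist",place(k,[[25,110,6],[-25,110,6],[25,-110,6],[-25,-110,6],[9,20,46],[-9,20,46],[9,-20,46],[-9,-20,46]]),st))
print(rel(st,[524.5,316.1,200],k[2]))
E
```

```text
[525.8393 314.7412 200.4007] [ 0.8031  0.3873 -0.0682 -0.0001 -1.117   0.573 ]
[[339.8435  75.1382]
 [293.6329  75.3194]
 [337.0822 259.073 ]
 [298.1858 259.2274]
 [325.7525 163.7946]
 [308.3225 163.8633]
 [325.6365 200.9173]
 [308.8092 200.9838]]
(array([-1.5765, -1.0745,  0.4008]), np.float64(-0.025168035540333394))
```

View pics/w1.png

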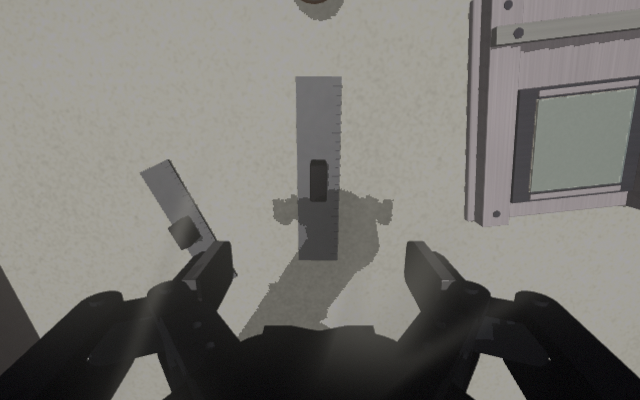

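The wrist picture shows the rule corners at (296,77), (341,77), (299,260) and (338,260). That is within 2 px of the prediction, and the block at (310–327, 160–201) also agrees. Descending.

>>> step_arm(
  motion=[
    {"dr": [0,0,0],"slide": [-1,0,50],"jaw": 85},
    {"dr": [0,0,0],"slide": [-1,0,100],"jaw": 85},
    {"dr": [0,0,0],"slide": [-1,0,145],"jaw": 85},
    {"dr": [0,0,0],"slide": [-1,0,170],"jaw": 70},
    {"dr": [0,0,0],"slide": [-1,0,185],"jaw": 50},
    {"dr": [0,0,0],"slide": [-1,0,185],"jaw": 10},
    {"dr": [0,0,0],"slide": [-1,0,185],"jaw": 5},
    {"dr": [0,0,0],"slide": [-1,0,185],"jaw": 5},
  ],
)

```text
clock: 2.15
position: [524.3, 317.7, 17.7]
ee_rot: [0.995, -0.095, 0.001, -0.001]
contact_force: [-1.0, 0.6, 0.4]
gripper_width: 17.1
grasp_force: 60.5
```

>>> step_arm(
  motion=[
    {"dr": [0,0,0],"slide": [0,0,0],"jaw": 5},
    {"dr": [0,0,0],"slide": [0,0,0],"jaw": 5},
    {"dr": [0,0,0],"slide": [0,0,-15],"jaw": 5},
    {"dr": [0,0,0],"slide": [0,0,-40],"jaw": 5},
    {"dr": [0,0,0],"slide": [0,0,-80],"jaw": 5},
    {"dr": [0,0,0],"slide": [0,0,-120],"jaw": 5},
    {"dr": [0,0,0],"slide": [0,0,-140],"jaw": 5},
    {"dr": [0,0,0],"slide": [0,0,-140],"jaw": 5},
  ],
)

```text
clock: 3.15
position: [524.3, 317.2, 158.3]
ee_rot: [0.995, -0.095, 0.001, -0.001]
contact_force: [0.5, -0.5, -3.4]
gripper_width: 16.9
grasp_force: 60.1
```

```bash
python3 - <<'E'
from h import *
st=arm.read_state();print(st)
j=[543.4,27.25,-0.0757]
t=place(j,[15,0,0])[0]
print(rel(st,[t[0],t[1],150],j[2]))
E
```

```text
{'clock': 3.15, 'joints': array([ 0.8079,  0.4207, -0.1286,  0.0001, -1.0177,  0.5716]), 'joint_vel': array([ 0.001 ,  0.0376, -0.0504, -0.0221,  0.015 ,  0.0016]), 'joint_efforts': array([ -0.0205, -41.5131,  18.4926,   4.2462,  -0.0691,   0.0001]), 'position': array([524.309 , 317.1984, 158.3133]), 'ee_rot': array([ 0.9954, -0.0955,  0.0012, -0.0015]), 'contact_force': array([ 0.5292, -0.4999, -3.3909]), 'wrist_torque': array([-0.0424,  0.0512, -0.007 ]), 'grasp_force': 60.05505323410034, 'gripper_width': 16.85829302124386}
(array([ 88.7253, 279.3336,   7.6242]), np.float64(10.422872668952493))
```

>>> step_arm(
  motion=[
    {"dr": [0,0,1.3],"slide": [11,35,1],"jaw": 5},
    {"dr": [0,0,2.6],"slide": [23,72,2],"jaw": 5},
    {"dr": [0,0,3.9],"slide": [35,112,3],"jaw": 5},
    {"dr": [0,0,5.2],"slide": [47,152,4],"jaw": 5},
    {"dr": [0,0,6.5],"slide": [60,192,5],"jaw": 5},
    {"dr": [0,0,7.8],"slide": [74,232,6],"jaw": 5},
    {"dr": [0,0,9.1],"slide": [84,262,7],"jaw": 5},
    {"dr": [0,0,10.4],"slide": [89,279,8],"jaw": 5},
  ],
)

```text
clock: 4.15
position: [556.9, 24.1, 146.5]
ee_rot: [-0.678, 0.735, 0.001, -0.002]
contact_force: [-0.1, -0.0, -1.6]
gripper_width: 16.8
grasp_force: 60.0
```

>>> step_arm(
  motion=[
    {"dr": [0,0,0],"slide": [0,0,0],"jaw": 5},
    {"dr": [0,0,0],"slide": [0,0,0],"jaw": 5},
    {"dr": [0,0,0],"slide": [0,0,0],"jaw": 5},
    {"dr": [0,0,0],"slide": [0,0,0],"jaw": 5},
    {"dr": [0,0,0],"slide": [0,0,0],"jaw": 5},
    {"dr": [0,0,0],"slide": [0,0,0],"jaw": 5},
    {"dr": [0,0,0],"slide": [0,0,0],"jaw": 5},
    {"dr": [0,0,0],"slide": [0,0,0],"jaw": 5},
  ],
)

```text
clock: 5.15
position: [558.2, 26.1, 148.3]
ee_rot: [-0.681, 0.732, 0.0, -0.0]
contact_force: [-0.5, -0.3, -1.5]
gripper_width: 16.9
grasp_force: 60.0
```

```bash
python3 - <<'E'
from h import *
st=arm.read_state();im=optics.get_image("wrist");cv2.imwrite("pics/w2.png",im);print(st["position"],st["joints"],st["contact_force"])
j=[543.4,27.25,-0.0757]
print(rel(st,list(place(j,[15,0,150])[0]),j[2]))
print(proj("wrist",place(j,[[120,105,30],[120,-105,30],[70,105,40],[70,-105,40],[70,105,30],[70,-105,30],[-62,-148,45],[22,-148,45],[22,-232,45],[-20,-190,87]]),st))
M=R.from_quat(st["ee_rot"]);p=st["position"]-[0,0,17.7]
print("rule",proj("wrist",[p+M.apply([a,b,0])-[0,0,-6] for a in(110,-110) for b in (25,-25)],st))
E
```

```text
[558.1877  26.1354 148.304 ] [ 0.3368  0.3479 -0.2738 -0.     -0.9492 -0.4089] [-0.5303 -0.2876 -1.4547]
(array([ 0.0076, -0.1703, -1.6961]), np.float64(0.025541069564713734))
[[ 214.9783  289.1814]
 [ 191.842    68.0708]
 [ 261.8731  295.1177]
 [ 249.1103   66.3547]
 [ 263.6887  289.3054]
 [ 251.8543   68.29  ]
 [ 421.3203    3.4359]
 [ 308.5703    2.9871]
 [ 307.8571 -140.6411]
 [ 379.8876 -108.7544]]
rule [[369.6834  22.6705]
 [264.6434  22.6842]
 [354.4373 386.7168]
 [280.7487 386.7703]]
```

View pics/w2.png

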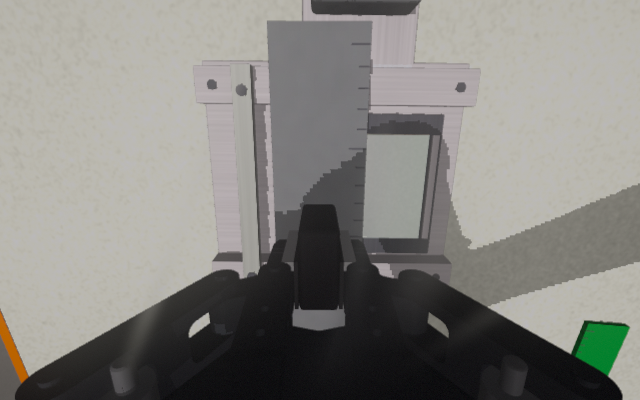

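The rule is held straight, with its corners at (267,21) and (372,21), about 2.5 px right of the prediction. The fence runs along x≈232–255 from (242,66) to (252,275). I'll enlarge the fence to check its angle.

```bash
python3 - <<'E'
import cv2
a=cv2.imread("pics/w2.png")
a=a[55:285,190:390]
a=cv2.convertScaleAbs(a,alpha=1.2)
cv2.imwrite("pics/w2c.png",cv2.resize(a,(800,600),interpolation=cv2.INTER_CUBIC))
E
```

```text
(no output)
```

View pics/w2c.png

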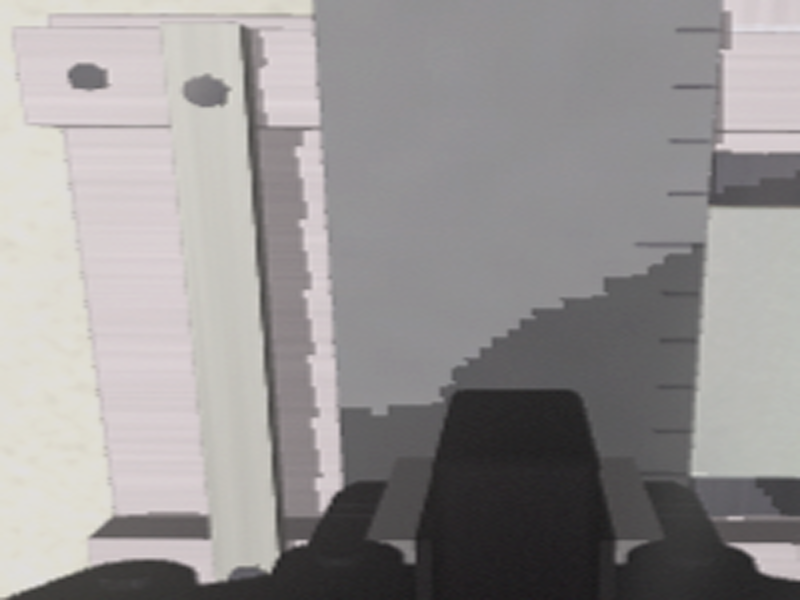

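Fence and rule edges are parallel to within about 0.003 rad. The gap to flush is about 31 mm along tool −y. Lowering to just above the rails.

>>> step_arm(
  motion=[
    {"dr": [0,0,0],"slide": [0,0,25],"jaw": 5},
    {"dr": [0,0,0],"slide": [0,0,55],"jaw": 5},
    {"dr": [0,0,0],"slide": [0,0,80],"jaw": 5},
    {"dr": [0,0,0],"slide": [0,0,92],"jaw": 5},
    {"dr": [0,0,0],"slide": [0,0,97],"jaw": 5},
    {"dr": [0,0,0],"slide": [0,-8,98],"jaw": 5},
    {"dr": [0,0,0],"slide": [0,-16,98],"jaw": 5},
    {"dr": [0,0,0],"slide": [0,-24,98],"jaw": 5},
  ],
)

```text
clock: 6.2
position: [583.4, 24.5, 51.1]
ee_rot: [-0.681, 0.732, -0.0, 0.001]
contact_force: [-0.3, -0.3, -1.8]
gripper_width: 17.0
grasp_force: 60.1
```

>>> step_arm(
  motion=[
    {"dr": [0,0,0],"slide": [0,0,0],"jaw": 5},
    {"dr": [0,0,0],"slide": [0,0,0],"jaw": 5},
    {"dr": [0,0,0],"slide": [0,0,0.5],"jaw": 5},
    {"dr": [0,0,0],"slide": [0,0,1],"jaw": 5},
    {"dr": [0,0,0],"slide": [0,0,1.5],"jaw": 5},
    {"dr": [0,0,0],"slide": [0,0,2],"jaw": 5},
    {"dr": [0,0,0],"slide": [0,0,2],"jaw": 5},
    {"dr": [0,0,0],"slide": [0,0,2],"jaw": 5},
  ],
)

```text
clock: 7.2
position: [582.2, 24.4, 48.3]
ee_rot: [-0.681, 0.732, -0.0, 0.0]
contact_force: [0.2, -0.0, -1.9]
gripper_width: 16.9
grasp_force: 60.1
```

>>> step_arm(
  motion=[
    {"dr": [0,0,0],"slide": [0,-2,0],"jaw": 5},
    {"dr": [0,0,0],"slide": [0,-4,0],"jaw": 5},
    {"dr": [0,0,0],"slide": [0,-5,0],"jaw": 5},
    {"dr": [0,0,0],"slide": [0,-6,0],"jaw": 5},
    {"dr": [0,0,0],"slide": [0,-6.5,0],"jaw": 5},
    {"dr": [0,0,0],"slide": [0,-7,0],"jaw": 5},
    {"dr": [0,0,0],"slide": [0,-7.5,0],"jaw": 5},
    {"dr": [0,0,0],"slide": [0,-7.5,0],"jaw": 5},
  ],
)

```text
clock: 8.2
position: [588.8, 23.8, 48.1]
ee_rot: [-0.681, 0.732, 0.001, -0.001]
contact_force: [-2.5, -0.3, -0.8]
gripper_width: 17.1
grasp_force: 60.2
```

```bash
python3 - <<'E'
from h import *
st=arm.read_state();print(st["position"],st["contact_force"],st["wrist_torque"])
E
```

```text
[588.8377  23.8306  48.066 ] [-2.4686 -0.3273 -0.8264] [ 0.2586  0.7456 -0.2181]
```

>>> step_arm(
  motion=[
    {"dr": [0,0,0],"slide": [0,-0.5,0],"jaw": 5},
    {"dr": [0,0,0],"slide": [0,-1,0],"jaw": 5},
    {"dr": [0,0,0],"slide": [0,-1,0],"jaw": 5},
    {"dr": [0,0,0],"slide": [0,-1,0.4],"jaw": 5},
    {"dr": [0,0,0],"slide": [0,-1,0.8],"jaw": 5},
    {"dr": [0,0,0],"slide": [0,-1,0.8],"jaw": 5},
    {"dr": [0,0,0],"slide": [0,-1,0.8],"jaw": 5},
    {"dr": [0,0,0],"slide": [0,-1,0.8],"jaw": 5},
  ],
)

```text
clock: 9.2
position: [589.2, 23.7, 47.7]
ee_rot: [-0.681, 0.733, 0.001, -0.001]
contact_force: [-6.2, 2.4, 3.5]
gripper_width: 17.3
grasp_force: 61.1
```

```bash
python3 - <<'E'
from h import *
st=arm.read_state();print(st["position"],st["contact_force"],st["wrist_torque"])
E
```

```text
[589.2187  23.72    47.7212] [-6.2004  2.417   3.5093] [ 0.6164  1.8479 -0.4648]
```

The moment (−0.46 N m at 6 N) shows only the right end is touching the fence. Turning slightly clockwise.

>>> step_arm(
  motion=[
    {"dr": [0,0,0.03],"slide": [0,0,-0.4],"jaw": 5},
    {"dr": [0,0,0.06],"slide": [0,0,-0.4],"jaw": 5},
    {"dr": [0,0,0.06],"slide": [0,-0.5,-0.4],"jaw": 5},
    {"dr": [0,0,0.06],"slide": [0,-0.5,-0.4],"jaw": 5},
    {"dr": [0,0,0.06],"slide": [0,-0.5,-0.4],"jaw": 5},
    {"dr": [0,0,0.06],"slide": [0,-0.5,-0.4],"jaw": 5},
    {"dr": [0,0,0.06],"slide": [0,-0.5,-0.4],"jaw": 5},
    {"dr": [0,0,0.06],"slide": [0,-0.5,-0.4],"jaw": 5},
  ],
)

```text
clock: 10.2
position: [589.4, 23.7, 47.8]
ee_rot: [-0.678, 0.735, 0.001, -0.002]
contact_force: [-6.5, 2.8, 2.1]
gripper_width: 17.2
grasp_force: 60.5
```

```bash
python3 - <<'E'
from h import *
st=arm.read_state();print(st["position"],st["contact_force"],st["wrist_torque"])
E
```

```text
[589.3961  23.6923  47.7637] [-6.5286  2.784   2.0758] [ 0.7377  1.8843 -0.1783]
```

>>> step_arm(
  motion=[
    {"dr": [0,0,0.03],"slide": [0,0,0],"jaw": 5},
    {"dr": [0,0,0.03],"slide": [0,-0.5,0],"jaw": 5},
    {"dr": [0,0,0.03],"slide": [0,-1,0],"jaw": 5},
    {"dr": [0,0,0.03],"slide": [0,-1,0],"jaw": 5},
    {"dr": [0,0,0.03],"slide": [0,-1,0],"jaw": 5},
    {"dr": [0,0,0.03],"slide": [0,-1,0.5],"jaw": 5},
    {"dr": [0,0,0.03],"slide": [0,-1,0.5],"jaw": 5},
    {"dr": [0,0,0.03],"slide": [0,-1,0.5],"jaw": 5},
  ],
)

```text
clock: 11.2
position: [589.4, 23.7, 47.8]
ee_rot: [-0.677, 0.736, 0.002, -0.002]
contact_force: [-9.2, 4.0, 5.8]
gripper_width: 17.3
grasp_force: 61.3
```

```bash
python3 - <<'E'
from h import *
st=arm.read_state();print(st["position"],st["contact_force"],st["wrist_torque"])
im=optics.get_image("wrist");cv2.imwrite("pics/w3.png",im)
E
```

```text
[589.4406  23.6623  47.7956] [-9.1984  4.046   5.8452] [1.0556 2.8089 0.0552]
```

View pics/w3.png

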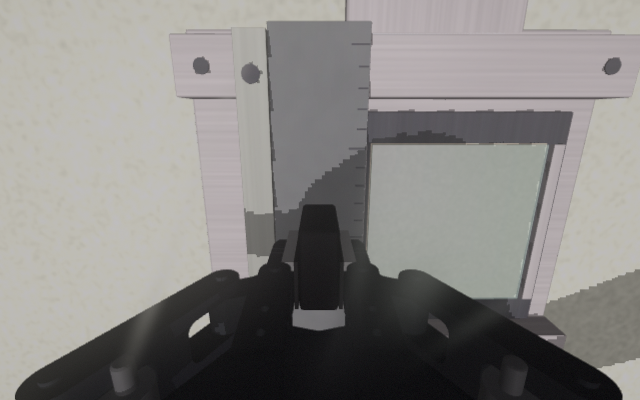

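The rule edge sits tight against the fence along the visible line x≈268–275, and the yaw moment is about 0. Easing the push, opening and rising.

>>> step_arm(
  motion=[
    {"dr": [0,0,0],"slide": [0,0.5,-0.5],"jaw": 5},
    {"dr": [0,0,0],"slide": [0,1,-0.5],"jaw": 5},
    {"dr": [0,0,0],"slide": [0,1,-0.5],"jaw": 32},
    {"dr": [0,0,0],"slide": [0,1,-0.5],"jaw": 32},
    {"dr": [0,0,0],"slide": [0,1,-0.5],"jaw": 32},
    {"dr": [0,0,0],"slide": [0,1,-20],"jaw": 32},
    {"dr": [0,0,0],"slide": [0,1,-60],"jaw": 40},
    {"dr": [0,0,0],"slide": [0,1,-100],"jaw": 40},
  ],
)

```text
clock: 12.25
position: [591.4, 23.6, 148.5]
ee_rot: [-0.677, 0.736, -0.0, 0.0]
contact_force: [0.4, -0.4, -0.2]
gripper_width: 40.5
grasp_force: 0.0
```

```bash
python3 - <<'E'
from h import *
st=arm.read_state();print(st["position"],st["contact_force"],st["joints"])
j=[543.4,27.25,-0.0757]
t=place(j,[-20,-190,170])[0]
print(rel(st,t,j[2]+np.pi/2))
im=optics.get_image("wrist");cv2.imwrite("pics/w4.png",im)
E
```

```text
[591.4356  23.6147 148.5146] [ 0.4062 -0.4479 -0.2327] [ 0.3135  0.399  -0.1919  0.0006 -0.9797 -0.3983]
(array([190.6063,  66.4926, -21.451 ]), np.float64(11.187103238056586))
```

View pics/w4.png

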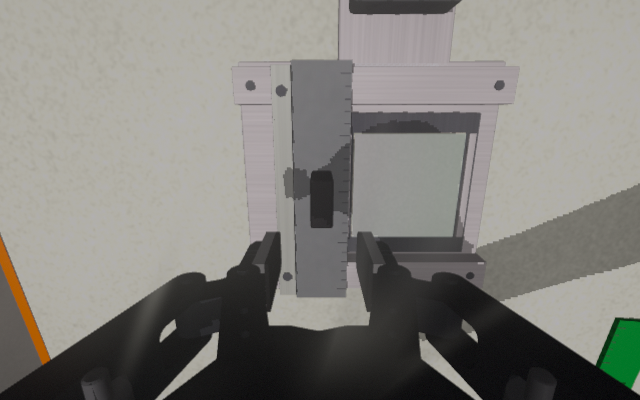

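The straightedge is flush along its whole length, with its ends at (322,60) and (320,297), and it is released. Moving over the knob, turning counter-clockwise so the wrist has range left for the clicks.

>>> step_arm(
  motion=[
    {"dr": [0,0,-1.3],"slide": [20,7,-10],"jaw": 50},
    {"dr": [0,0,-2.6],"slide": [45,16,-22],"jaw": 50},
    {"dr": [0,0,-3.9],"slide": [75,26,-22],"jaw": 50},
    {"dr": [0,0,-5.2],"slide": [105,37,-22],"jaw": 50},
    {"dr": [0,0,-6.5],"slide": [135,47,-22],"jaw": 50},
    {"dr": [0,0,-7.8],"slide": [165,57,-22],"jaw": 50},
    {"dr": [0,0,-9.1],"slide": [180,63,-22],"jaw": 50},
    {"dr": [0,0,-10.4],"slide": [190,66,-22],"jaw": 50},
  ],
)

```text
clock: 13.3
position: [509.2, -161.0, 169.6]
ee_rot: [0.995, -0.099, 0.001, 0.0]
contact_force: [-0.4, 1.2, 1.4]
gripper_width: 50.1
grasp_force: 0.0
```

```bash
python3 - <<'E'
from h import *
st=arm.read_state();print(st["position"],st["joints"])
j=[543.4,27.25,-0.0757]
print(rel(st,place(j,[-20,-190,170])[0],j[2]+np.pi/2))
E
```

```text
[ 509.1652 -160.9728  169.6109] [-0.0022  0.2855 -0.3064  0.0003 -0.9777  1.3745]
(array([-0.1303, -0.2588, -0.3892]), np.float64(-0.8779461679840784))
```

>>> step_arm(
  motion=[
    {"dr": [0,0,-0.88],"slide": [0,0,0],"jaw": 50},
    {"dr": [0,0,-0.88],"slide": [0,0,0],"jaw": 50},
    {"dr": [0,0,-0.88],"slide": [0,0,0],"jaw": 50},
    {"dr": [0,0,-0.88],"slide": [0,0,0],"jaw": 50},
    {"dr": [0,0,-0.88],"slide": [0,0,0],"jaw": 50},
    {"dr": [0,0,-0.88],"slide": [0,0,0],"jaw": 50},
    {"dr": [0,0,-0.88],"slide": [0,0,0],"jaw": 50},
    {"dr": [0,0,-0.88],"slide": [0,0,0],"jaw": 50},
  ],
)

```text
clock: 14.3
position: [509.3, -159.9, 169.4]
ee_rot: [0.999, -0.04, 0.0, -0.0]
contact_force: [0.4, -0.1, -0.0]
gripper_width: 50.1
grasp_force: 0.0
```

```bash
python3 - <<'E'
from h import *
st=arm.read_state();print(st["position"],st["joints"])
j=[543.4,27.25,-0.0757]
print(rel(st,place(j,[-20,-190,170])[0],j[2]+np.pi/2))
print(proj("wrist",place(j,[[5,-183,87],[5,-197,87],[-45,-183,87],[-45,-197,87],[22,-148,45],[22,-232,45],[-62,-148,45],[-62,-232,45]]),st))
im=optics.get_image("wrist");cv2.imwrite("pics/w5.png",cv2.resize(im[60:360,120:520],None,fx=2,fy=2,interpolation=cv2.INTER_CUBIC))
E
```

```text
[ 509.2881 -159.9446  169.4251] [-0.0003  0.2859 -0.3062 -0.     -0.9786  1.4905]
(array([-0.1391,  0.7623, -0.575 ]), np.float64(-0.03487568090925864))
[[310.3582 170.7592]
 [328.1151 170.6701]
 [311.1048 229.8642]
 [327.8815 229.7857]
 [272.9857 144.0517]
 [365.0939 143.5754]
 [276.9663 229.8771]
 [361.8696 229.4797]]
```

View pics/w5.png

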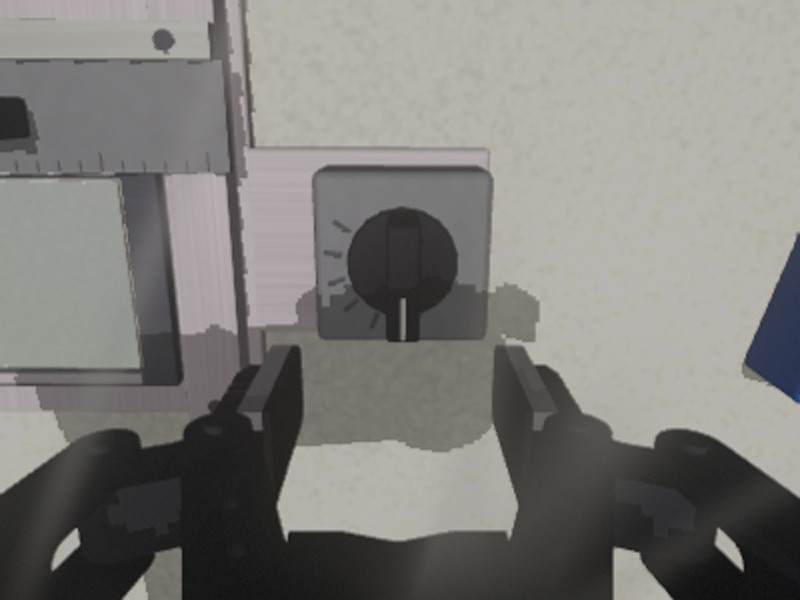

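The picture shows the knob bar at crop (385–420, 220–340), with the pointer at the near end. It is within 2 px of the prediction, matching the camera's known sideways bias. Descending and gripping.

>>> step_arm(
  motion=[
    {"dr": [0,0,0],"slide": [0,0.8,35],"jaw": 50},
    {"dr": [0,0,0],"slide": [0,0.8,70],"jaw": 50},
    {"dr": [0,0,0],"slide": [0,0.8,95],"jaw": 50},
    {"dr": [0,0,0],"slide": [0,0.8,106],"jaw": 50},
    {"dr": [0,0,0],"slide": [0,0.8,111],"jaw": 50},
    {"dr": [0,0,0],"slide": [0,0.8,111],"jaw": 50},
    {"dr": [0,0,0],"slide": [0,0.8,111],"jaw": 30},
    {"dr": [0,0,0],"slide": [0,0.8,111],"jaw": 5},
  ],
)

```text
clock: 15.35
position: [509.7, -161.3, 59.3]
ee_rot: [0.999, -0.04, 0.001, 0.0]
contact_force: [-2.7, -23.4, 2.9]
gripper_width: 14.5
grasp_force: 12.4
```

>>> step_arm(
  motion=[
    {"dr": [0,0,0],"slide": [0,0,0],"jaw": 3},
    {"dr": [0,0,0],"slide": [0,0,0],"jaw": 3},
    {"dr": [0,0,0],"slide": [0,0,0],"jaw": 3},
    {"dr": [0,0,0],"slide": [0,0,0],"jaw": 3},
    {"dr": [0,0,0],"slide": [0,0,0],"jaw": 3},
    {"dr": [0,0,0],"slide": [0,0,0],"jaw": 3},
    {"dr": [0,0,0],"slide": [0,0,0],"jaw": 3},
    {"dr": [0,0,0],"slide": [0,0,0],"jaw": 3},
  ],
)

```text
clock: 16.35
position: [509.6, -162.0, 59.5]
ee_rot: [0.999, -0.04, 0.001, 0.001]
contact_force: [-0.6, -5.4, 2.7]
gripper_width: 12.9
grasp_force: 61.3
```

```bash
python3 - <<'E'
from h import *
st=arm.read_state();print(st["position"],st["joints"],st["contact_force"],st["wrist_torque"],st["gripper_width"])
y=R.from_quat(st["ee_rot"]).apply([1,0,0]);print("heading",np.arctan2(y[1],y[0]))
E
```

```text
[ 509.609  -161.9804   59.5229] [-0.0034  0.4247 -0.4305  0.0022 -0.7142  1.4919] [-0.5629 -5.4265  2.6646] [-1.388   0.1694 -0.0904] 12.851535212665297
heading -0.08062680183332976
```

>>> step_arm(
  motion=[
    {"dr": [0,0,0],"slide": [0,1,0],"jaw": 3},
    {"dr": [0,0,0.5],"slide": [0,1,0],"jaw": 3},
    {"dr": [0,0,1.1],"slide": [0,1,0],"jaw": 3},
    {"dr": [0,0,1.7],"slide": [0,1,0],"jaw": 3},
    {"dr": [0,0,2.3],"slide": [0,1,0],"jaw": 3},
    {"dr": [0,0,3],"slide": [0,1,0],"jaw": 3},
    {"dr": [0,0,3],"slide": [0,1,0],"jaw": 3},
    {"dr": [0,0,3],"slide": [0,1,0],"jaw": 3},
  ],
)

```text
clock: 17.35
position: [509.6, -162.5, 59.5]
ee_rot: [0.969, -0.246, 0.001, 0.0]
contact_force: [-1.0, -4.3, 4.9]
gripper_width: 13.0
grasp_force: 61.7
```

```bash
python3 - <<'E'
from h import *
st=arm.read_state();print(st["position"],st["joints"],st["contact_force"],st["wrist_torque"],st["gripper_width"])
y=R.from_quat(st["ee_rot"]).apply([1,0,0]);h=np.arctan2(y[1],y[0]);print("heading",h,-0.0806-h)
E
```

```text
[ 509.5563 -162.4656   59.4949] [-0.0046  0.4249 -0.4299  0.0017 -0.7147  1.077 ] [-1.0207 -4.3361  4.9032] [-1.1283  0.385   0.0999] 12.967090368556335
heading -0.4971290186948009 0.4165290186948009
```

First click: 0.417 rad. Continuing.

>>> step_arm(
  motion=[
    {"dr": [0,0,0.5],"slide": [0.5,0.9,0],"jaw": 3},
    {"dr": [0,0,1.1],"slide": [0.5,0.9,0],"jaw": 3},
    {"dr": [0,0,1.7],"slide": [0.5,0.9,0],"jaw": 3},
    {"dr": [0,0,2.3],"slide": [0.5,0.9,0],"jaw": 3},
    {"dr": [0,0,2.7],"slide": [0.5,0.9,0],"jaw": 3},
    {"dr": [0,0,3],"slide": [0.5,0.9,0],"jaw": 3},
    {"dr": [0,0,3],"slide": [0.5,0.9,0],"jaw": 3},
    {"dr": [0,0,3],"slide": [0.5,0.9,0],"jaw": 3},
  ],
)

```text
clock: 18.35
position: [509.3, -162.9, 59.5]
ee_rot: [0.897, -0.442, 0.0, 0.0]
contact_force: [-2.5, -1.8, 5.9]
gripper_width: 12.8
grasp_force: 61.9
```

>>> step_arm(
  motion=[
    {"dr": [0,0,0.5],"slide": [0,0,0],"jaw": 3},
    {"dr": [0,0,1.1],"slide": [0,0,0],"jaw": 3},
    {"dr": [0,0,1.7],"slide": [0,0,0],"jaw": 3},
    {"dr": [0,0,2.3],"slide": [0,0,0],"jaw": 3},
    {"dr": [0,0,2.7],"slide": [0,0,0],"jaw": 3},
    {"dr": [0,0,3],"slide": [0,0,0],"jaw": 3},
    {"dr": [0,0,3],"slide": [0,0,0],"jaw": 3},
    {"dr": [0,0,3],"slide": [0,0,0],"jaw": 3},
  ],
)

```text
clock: 19.35
position: [508.9, -163.2, 59.5]
ee_rot: [0.785, -0.619, 0.0, 0.0]
contact_force: [-2.8, -2.2, 6.9]
gripper_width: 12.9
grasp_force: 62.0
```

```bash
python3 - <<'E'
from h import *
st=arm.read_state();print(st["position"],st["joints"],st["contact_force"],st["wrist_torque"],st["gripper_width"])
y=R.from_quat(st["ee_rot"]).apply([1,0,0]);h=np.arctan2(y[1],y[0]);print("heading",h,-0.0806-h)
im=optics.get_image("wrist");cv2.imwrite("pics/w6.png",im)
im=optics.get_image("top")[152:252,200:400];cv2.imwrite("pics/t6.png",cv2.resize(im,None,fx=4,fy=4,interpolation=cv2.INTER_CUBIC))
E
```

```text
[ 508.9435 -163.1811   59.459 ] [-0.0062  0.425  -0.4297  0.0011 -0.7162  0.2413] [-2.8399 -2.2247  6.9018] [-0.6812  0.7058  0.0838] 12.8543622046278
heading -1.3348267897768502 1.2542267897768502
```

View pics/w6.png

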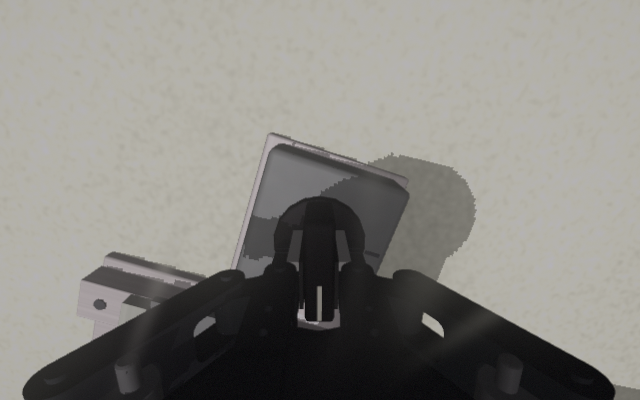

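The bar is held aligned with the pads, with the pointer at (319,305). The turn reads 1.254 rad, which is the third stop, and the forces are small. Handing in.

```bash
python3 -c "
from bench import arm
print(arm.job_done())"
```

```text
the job is handed in; nothing more can be done
None
```

The job is handed in: the straightedge was laid flush along the fence and released, and the knob is still gripped at its third stop (1.254 rad measured); I took no further picture of the straightedge or bystanders after turning the knob, and no verdict was shown.

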